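Find the rattling case and show it to the check camera

TASK

Three sealed, look-alike cases stand in a sliding rack under the grey riser, and one has a loose steel weight shut in it by mistake. Pull the rack all the way out by its black knob, lift the cases one at a time and shake or rock them end to end until one rattles in the hand, and put every silent case back upright in a pocket of the rack. Finish while holding the rattling case still and upright over the middle of the green plate, level with the lens of the check camera and not resting on anything; leave the rack out and everything else undisturbed.

Things in the scene. Friction and masses are not known exactly. Their poses are not given: they have to be found in the camera images.
- rack (a joint): The wooden rack's slide: 0 = fully under the riser, 0.14 (m) = fully out, at its stop. It runs straight along the riser's -x axis (towards the robot), needs a pull of about 3 N (more when fast) and stays where it is left.
- rack_knob (a point): Centre of the black knob on the rack's front: upright cylinder 22 mm across, 36 mm tall (this point is 74 mm above the bench, the top 18 mm above the point) on a 12 mm steel post, 130 mm in front of the middle pocket's centre; to grasp from above. Moves with the rack.
- riser_edge (a point): Middle of the front top edge of the fixed grey riser: board 380 mm wide (y), 220 mm deep (+x), top 118, underside 100 mm above the bench, on two side walls; keyboard (18 mm high) on its back half. -x is the way the rack comes out; y runs along the edge, to the robot's left. The pockets' centres are 35 mm behind this edge with the rack in, 105 mm in front of it fully out.
- pocket_left (a point): Centre of the floor of the rack's left (+y) pocket, 10 mm above the bench: 138 mm long (x, the way the rack slides) and 54 mm wide inside, low walls rising 10 mm above this point; pockets are 100 mm apart in y, axes as the riser's. Moves with the rack. One case starts in each pocket, centred within 3 mm, lengthwise along x.
- pocket_middle (a point): The same for the middle pocket. The three cases look identical: rigid box 130 mm long (x), 46 mm wide (y), 60 mm tall, blue with a white paper band and a white lid on top, about 250 g, varying (weight does not tell which one rattles); to be gripped across its 46 mm width at mid-length.
- pocket_right (a point): The same for the right (-y) pocket. One case holds a loose 33 mm, 150 g steel ball free to roll 91 mm end to end: moved briskly or rocked end to end by some 10 degrees it rolls across and knocks (a jump in the tool force), and the balance shifts (0.13 N m between the two ends). The other two are packed tight, balanced at their centre.
- plate_center (a point): Centre of the top of the check station's green plate, 10 mm above the bench, in a white frame 140 mm square. The camera's lens looks at the space above the plate from the +x side of this frame: its front 134 mm away, its axis 155 mm above this point; camera top 185 mm above the bench.
- amber: Bystander: amber glass bottle, 52 mm across, 110 mm tall; origin under its centre. Leave alone.
- vial1: Bystander: small vial, 32 mm across, 70 mm tall; origin under its centre. Leave alone.
- vial2: Bystander: small vial, 32 mm across, 70 mm tall; origin under its centre. Leave alone.
- tub: Bystander: white tub, 60 mm across, 60 mm tall; origin under its centre. Leave alone.
- spatula: Bystander: flat spatula, 180 mm long, lying on the bench; origin near its middle. Leave alone.
- carton: Bystander: pale paper carton 50 x 110 x 90 mm tall; origin under its centre. Leave alone.

How it is judged:
On the way, in this order (a step that is already met when the one before it is completed fails the run):
1. the rack is pulled all the way out (the last 15 mm may be missing) (value of joint rack above 0.125 m), for 0.2 s.
2. the rattling case, held above the rack's walls, is shaken so that its loose weight rolls or knocks about (height (world z) of case_a_center above 0.075 m and contact force between the fingers and case_a above 1 N and (contact force between weight and case_a above 2.5 N or angular speed of weight above 8 rad/s)).
At the end, for the whole second after the job is handed in: Rattling case in the fingers, still, upright (14 deg), its middle within 45 mm sideways of the green plate's centre and 50 mm of lens height (165 mm above the bench), clear of the station; silent cases upright in rack pockets (15 mm); rack out at least 120 of 140 mm (horizontal distance between case_a_center and plate_center below 0.045 m and height (world z) of case_a_center between 0.115 and 0.215 m and angle between case_a_center's own z axis and vertical below 0.25 rad and linear speed of case_a below 0.04 m/s and contact force between the fingers and case_a above 1 N and contact force between case_a and station below 0.1 N and (horizontal distance between case_b_center and pocket_left below 0.015 m or horizontal distance between case_b_center and pocket_middle below 0.015 m or horizontal distance between case_b_center and pocket_right below 0.015 m) and height (world z) of each of case_b_center, case_c_center below 0.05 m and angle between each of case_b_center, case_c_center's own z axis and vertical below 0.15 rad and (horizontal distance between case_c_center and pocket_left below 0.015 m or horizontal distance between case_c_center and pocket_middle below 0.015 m or horizontal distance between case_c_center and pocket_right below 0.015 m) and value of joint rack above 0.12 m); the arm keeps its last pose, push and grip.
It fails at once if a bystander (amber bottle, vials, tub, spatula, carton) is moved more than 40 mm (distance of any of amber, vial1, vial2, tub, spatula, carton from where it was at the start of the episode above 0.04 m).
It also fails if it takes over 72 s, if anything falls off the work surface, if the arm or the gripper's body presses on something with over 40 N, if the wrist force passes 120 N, or if a joint passes its speed limit or range.

ROBOT

A 7-joint arm with a two-finger parallel gripper is mounted at the origin on the work surface. World frame = base frame: x ahead of the robot, y to its left, z up, the work surface at z = 0. Lengths are in m, angles in rad, forces in N, time in s.
With the tool pointing down it reaches from about 0.4 to 0.85 m from the base axis. Payload 4.5 kg.
Tool frame: the origin (TCP) lies between the finger pads; the fingertips stand 19 mm ahead of it and the grasp point (between the pads) is the TCP (r.tips_ahead is the distance from the TCP to the fingertips, in m); z points along the fingers, y is the line along which they close (so a half turn about z gives the same grasp; the last joint's range is limited). The gripper opens to 88 mm and grips with 3 to 60 N. Pads are 18 mm wide; open, the fingers measure 123 mm over their backs; the gripper's body (75 mm by 187 mm) begins 45 mm behind the grasp point.
Start: joints at [1.253, 0.689, -0.195, 1.565, 0.157, 0.902, -0.215], TCP at [0.215, -0.587, 0.235] pointing down, gripper open.
Joint ranges: [-3.01, 3.01], [-0.46, 2.08], [-1.47, 1.51], [0.13, 2.56], [-1, 4.14], [0.04, 2.09], [-2.66, 2.66]. Speed limits (rad/s): [2.57, 2.57, 3.14, 3.14, 3.14, 3.14, 3.14].

INTERFACE

Orientations are given as a unit quaternion [x, y, z, w].
In Python, from plant import r, cams, models gives the robot as it stands. The module is installed in compiled form; this text tells all that it offers.
- The arm moves only by the tool jog_arm, never from a script. Its arguments are lists of equal length, an entry for each row: "turn": the turn, a rotation vector about the tool's x, y, z in rad, a list of three; "translation": the shift along the tool's x, y, z in m, a list of three; "grip": the closure, from 0 (fully open) to 1 (shut). In form: {"turn": [[ax, ay, az], ...], "translation": [[tx, ty, tz], ...], "grip": [grip, ...]}. A call has 1 to 20 rows; each row is the pose to reach, as a shift and turn from the pose commanded when the call began, along the tool's axes at that moment; what a row does not reach only later rows make up. A row lasts 1/8 s, in which the tool goes at most 62.5 mm and 10.7 degrees, less where a joint would pass 70% of its speed; a pose out of reach is approached as far as the arm can. A call with a gripper value outside its range is refused whole. The fingers move at their own pace and stop on an object; "force" is the grip in N (left out, the last holds). Time passes only in rows, so rows that repeat a pose let the fingers close. It gives the time, the measured TCP pose, the force, the opening and the grip force at its end, in the units of the state.
- r.get_state(): the state, without advancing time (a new reading comes with each control period).
- cams.snapshot(name): name is "scene" or "top"; returns the picture (384x512x3 uint8, red, green, blue); there is no depth.
- cams.camera_params(name): a dict with "fx", "fy", "cx", "cy" (pixels), "k1" (the pictures are not rectified: a ray, as slopes to the right and down, at radius r is drawn at 1 + k1 r^2 times it, then the intrinsics apply), "eye" and "orientation" of the camera in the world. Camera axes: x right, y up, looking along -z (the intrinsics and any distortion apply to the point x, -y, -z); pixel columns grow to the right and rows downward; lengths in m; the calibration is good to about 2 mm. A picture is of the moment at which its call begins. camera_params takes no time and is no camera call.
- r.finish_job(): hands the job in; it is judged then, once.
Trained networks look in the newest picture that a camera, given by its name, has taken for a name from the list of things; names that differ only in an ending like _2 or _b are one class to them, and where a whole thing is asked for, a point or a joint stands for the part that bears it (a point fixed in the world has none). Each returns a list of dicts, best first, with "p" (0 to 1); they miss things now and then, are a little off and sometimes report something else, mostly with a low value. They report only what shows in the picture. A call takes as long as a camera call.
- models.find_in(camera, name): "position" ([x, y, z] in m, in world coordinates, good to about 4 mm: the middle of the surface that is visible of it).
- models.masks_of(camera, name): "pixels" (384x512 bool, what is visible of it).
- models.place_of(camera, name): "position" ([x, y, z] in m, in world coordinates, good to about 4 mm: a listed point, or the origin of a listed thing).
The state is a dict: "clock": time; "q": joint angles; "qd": joint speeds; "joint_torque": joint torques, N m; "tool_pos": TCP position; "eef_rot": TCP orientation; "contact_force": force on the tool from outside, world axes, zero at the start; "moment": the same for the moment, N m; "opening": opening from 0.0 (shut) to 1.0 (fully open); "finger_force": force on a finger pad.
Only numpy, scipy, OpenCV 4.12 (cv2) and the standard library are available. Lean on these libraries where they do the work, as an engineer would, in place of code of your own. Each camera call takes 0.05 s, during which the arm holds its last target. There are 200 camera calls.

## Working session

There is one attempt and no reset: what is moved stays moved. The work goes in short steps, Python scripts to look and compute and a tool call to move; the robot and the scene stay as the last step left them, time stands still between calls to the robot, and variables do not carry over. Pictures are saved under pics/ and viewed, at most 10 in all, crops included, and the job is handed in when it is done.

Besides the shell and the picture viewer there is one more tool, called after "Request:" as a command line: name --argument value ..., lists and objects as JSON in quotes. jog_arm: Moves the arm, as the interface text tells. Its arguments: {"type":"object","properties":{"turn":{"type":"array"},"translation":{"type":"array"},"grip":{"type":"array"},"force":{"type":"number"}},"required":["turn","translation","grip"]}

```bash
mkdir -p pics; python3 - <<'E'
from plant import r,cams,models
import cv2,numpy as np
s=r.get_state()
for k in s: print(k,np.round(s[k],3))
for c in ("scene","top"):
    im=cams.snapshot(c); cv2.imwrite(f"pics/{c}0.png",im[:,:,::-1])
    p=cams.camera_params(c); print(c,{k:np.round(v,3) for k,v in p.items()})
    for n in ["rack_knob","riser_edge","pocket_left","pocket_middle","pocket_right","plate_center","amber","vial1","tub","spatula","carton"]:
        print(n,[(np.round(d["position"],3).tolist(),round(d["p"],2)) for d in models.place_of(c,n)[:3]])
print(r.get_state()["clock"])
E
```

```text
clock 0.0
q [ 1.253  0.69  -0.195  1.566  0.157  0.902 -0.215]
qd [-0.001  0.    -0.001  0.002  0.001 -0.    -0.001]
joint_torque [ 0.0000e+00 -5.2756e+01 -1.2670e+00 -1.5343e+01 -5.3000e-02  6.0000e-03
  0.0000e+00]
tool_pos [ 0.215 -0.586  0.235]
eef_rot [ 0.985  0.175 -0.    -0.001]
contact_force [ 1.279 -0.147  0.163]
moment [-0.028  0.003 -0.019]
finger_force 0.0
opening 0.999
scene {'fx': np.float64(414.591), 'fy': np.float64(414.591), 'cx': np.float64(255.489), 'cy': np.float64(187.373), 'k1': np.float64(-0.063), 'eye': array([1.182, 0.083, 1.094]), 'orientation': array([0.181, 0.224, 0.753, 0.591])}
rack_knob [([0.583, 0.098, 0.072], 0.71)]
riser_edge [([0.679, 0.116, 0.116], 0.57)]
pocket_left [([0.586, 0.096, 0.075], 0.68)]
pocket_middle []
pocket_right []
plate_center [([0.444, -0.311, 0.009], 0.7)]
amber [([0.499, 0.431, 0.002], 0.63)]
vial1 [([0.598, -0.51, 0.001], 0.59), ([0.38, 0.414, 0.002], 0.47)]
tub []
spatula [([0.338, 0.345, 0.002], 0.63)]
carton [([0.626, 0.413, -0.002], 0.61)]
top {'fx': np.float64(413.886), 'fy': np.float64(413.886), 'cx': np.float64(257.939), 'cy': np.float64(190.537), 'k1': np.float64(-0.134), 'eye': array([ 0.302, -0.036,  1.383]), 'orientation': array([ 0.052, -0.069, -0.698,  0.711])}
rack_knob [([0.587, 0.098, 0.076], 0.93)]
riser_edge [([0.679, 0.113, 0.12], 0.73)]
pocket_left [([0.698, 0.218, 0.017], 0.96)]
pocket_middle [([0.715, 0.122, 0.01], 0.89), ([0.627, 0.415, -0.002], 0.54)]
pocket_right [([0.73, 0.024, 0.014], 0.64)]
plate_center [([0.445, -0.309, 0.006], 0.84), ([0.628, 0.414, -0.004], 0.24)]
amber [([0.502, 0.431, 0.004], 0.79)]
vial1 [([0.386, 0.416, 0.001], 0.66), ([0.602, -0.511, 0.002], 0.49)]
tub [([0.463, -0.526, 0.0], 0.57), ([0.447, -0.308, 0.004], 0.34)]
spatula [([0.337, 0.344, -0.003], 0.79)]
carton [([0.626, 0.414, 0.0], 0.63), ([0.731, 0.026, 0.013], 0.58)]
1.2
```

```bash
python3 -c "
import cv2,numpy as np
cv2.imwrite('pics/both0.png',np.vstack([cv2.imread('pics/scene0.png'),cv2.imread('pics/top0.png')])[:, :][:768] if 0 else cv2.resize(np.hstack([cv2.imread('pics/scene0.png'),cv2.imread('pics/top0.png')]),(800,300)))"
```

```text
(no output)
```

View pics/top0.png

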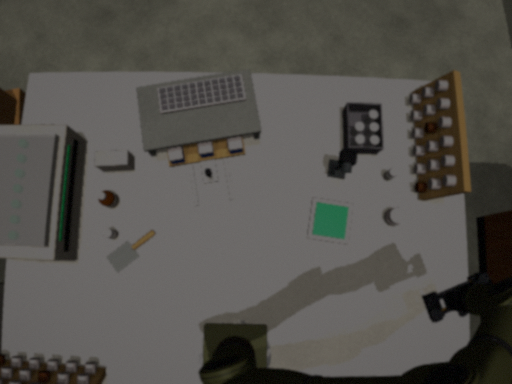

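View pics/scene0.png

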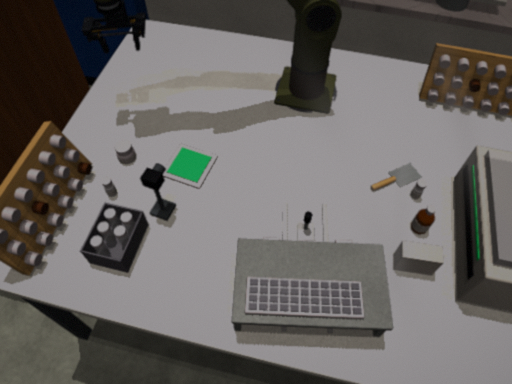

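The top view shows the riser at about (200,115), the rack knob at (209,173), the plate at (330,220) and the check camera at about (345,160). The scene view agrees with this: knob at (307,217), plate at (190,165). The riser yaw is about 9.7°. I'm moving above the knob.

Request:
jog_arm --turn '[[0, 0, 0.18], [0, 0, 0.18], [0, 0, 0.18], [0, 0, 0.18], [0, 0, 0.18], [0, 0, 0.18], [0, 0, 0.18], [0, 0, 0.18], [0, 0, 0.18], [0, 0, 0.18], [0, 0, 0.18], [0, 0, 0.18], [0, 0, 0.18], [0, 0, 0.18], [0, 0, 0.18], [0, 0, 0.18]]' --translation '[[0.584, -0.515, 0.095], [0.584, -0.515, 0.095], [0.584, -0.515, 0.095], [0.584, -0.515, 0.095], [0.584, -0.515, 0.095], [0.584, -0.515, 0.095], [0.584, -0.515, 0.095], [0.584, -0.515, 0.095], [0.584, -0.515, 0.095], [0.584, -0.515, 0.095], [0.584, -0.515, 0.095], [0.584, -0.515, 0.095], [0.584, -0.515, 0.095], [0.584, -0.515, 0.095], [0.584, -0.515, 0.095], [0.584, -0.515, 0.095]]' --grip '[0, 0, 0, 0, 0, 0, 0, 0, 0, 0, 0, 0, 0, 0, 0, 0]' --force 30

```text
clock: 3.2
tool_pos: [0.5858, 0.0958, 0.1405]
eef_rot: [0.996, 0.084, -0.0, 0.001]
contact_force: [-0.1, -0.3, 0.1]
opening: 1.003
finger_force: 0.0
```

Request:
jog_arm --turn '[[0, 0, 0], [0, 0, 0], [0, 0, 0], [0, 0, 0], [0, 0, 0], [0, 0, 0], [0, 0, 0], [0, 0, 0], [0, 0, 0], [0, 0, 0]]' --translation '[[0, -0.002, 0.03], [0, -0.002, 0.055], [0, -0.002, 0.067], [0, -0.002, 0.067], [0, -0.002, 0.067], [0, -0.002, 0.067], [0, -0.002, 0.067], [0, -0.002, 0.067], [0, -0.002, 0.067], [-0.01, -0.002, 0.067]]' --grip '[0, 0, 0, 0.9, 0.9, 0.9, 0.9, 0.9, 0.9, 0.9]' --force 30

```text
clock: 4.45
tool_pos: [0.5784, 0.0959, 0.0735]
eef_rot: [0.996, 0.085, 0.002, 0.001]
contact_force: [3.1, -1.1, -2.0]
opening: 0.241
finger_force: 30.0
```

Request:
jog_arm --turn '[[0, 0, 0], [0, 0, 0], [0, 0, 0], [0, 0, 0], [0, 0, 0], [0, 0, 0], [0, 0, 0], [0, 0, 0], [0, 0, 0], [0, 0, 0]]' --translation '[[-0.015, 0, 0], [-0.03, 0, 0], [-0.045, 0, 0], [-0.06, 0, 0], [-0.075, 0, 0], [-0.09, 0, 0], [-0.105, 0, 0], [-0.118, 0, 0], [-0.129, 0, 0], [-0.132, 0, 0]]' --grip '[0.9, 0.9, 0.9, 0.9, 0.9, 0.9, 0.9, 0.9, 0.9, 0.9]'

```text
clock: 5.7
tool_pos: [0.447, 0.0707, 0.0734]
eef_rot: [0.997, 0.083, 0.001, 0.003]
contact_force: [6.0, -12.7, -5.2]
opening: 0.24
finger_force: 30.0
```

Request:
jog_arm --turn '[[0, 0, 0], [0, 0, 0], [0, 0, 0], [0, 0, 0], [0, 0, 0], [0, 0, 0], [0, 0, 0], [0, 0, 0], [0, 0, 0]]' --translation '[[-0.005, 0.003, 0], [-0.007, 0.003, 0], [-0.007, 0.003, 0], [-0.007, 0.003, 0], [-0.007, 0.003, 0], [-0.007, 0.003, 0], [-0.007, 0.003, -0.03], [-0.007, 0.003, -0.08], [-0.007, 0.003, -0.11]]' --grip '[0.9, 0.9, 0.9, 0, 0, 0, 0, 0, 0]'

```text
clock: 6.82
tool_pos: [0.4393, 0.0717, 0.1851]
eef_rot: [0.996, 0.086, 0.001, -0.0]
contact_force: [0.4, 0.3, -0.6]
opening: 0.894
finger_force: 0.0
```

```bash
python3 - <<'E'
from plant import r,cams,models
import cv2,numpy as np
for c in ("scene","top"):
    im=cams.snapshot(c); cv2.imwrite(f"pics/{c}1.png",im[:,:,::-1])
    for n in ["rack_knob","riser_edge","pocket_left","pocket_middle","pocket_right","plate_center"]:
        print(n,[(np.round(d["position"],3).tolist(),round(d["p"],2)) for d in models.place_of(c,n)[:2]])
    m=models.masks_of(c,"case_a")
    print(len(m),[(d["p"],d["pixels"].sum()) for d in m[:4]])
E
```

```text
rack_knob [([0.448, 0.071, 0.073], 0.83), ([0.445, -0.311, 0.009], 0.27)]
riser_edge [([0.677, 0.118, 0.115], 0.55)]
pocket_left [([0.557, 0.193, 0.01], 0.75)]
pocket_middle [([0.577, 0.092, 0.011], 0.75), ([0.601, -0.512, -0.0], 0.73)]
pocket_right [([0.596, -0.005, 0.012], 0.76)]
plate_center []Traceback (most recent call last):
  File "<stdin>", line 7, in <module>
ValueError: it knows: amber, carton, plate_center, pocket_left, pocket_middle, pocket_right, rack, rack_knob, riser_edge, spatula, tub, vial
```

View pics/scene1.png

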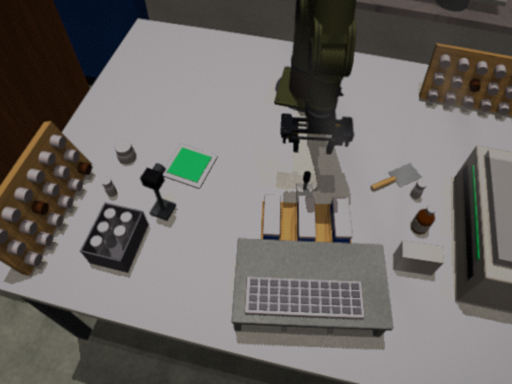

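Request:
jog_arm --turn '[[0, 0, -0.01], [0, 0, -0.01], [0, 0, -0.01], [0, 0, -0.01], [0, 0, -0.01], [0, 0, -0.01], [0, 0, -0.01], [0, 0, -0.01], [0, 0, -0.01], [0, 0, -0.01], [0, 0, -0.01], [0, 0, -0.01], [0, 0, -0.01]]' --translation '[[0.139, 0.101, 0], [0.139, 0.101, 0], [0.139, 0.101, 0], [0.139, 0.101, 0], [0.139, 0.101, 0.04], [0.139, 0.101, 0.08], [0.139, 0.101, 0.115], [0.139, 0.101, 0.135], [0.139, 0.101, 0.137], [0.139, 0.101, 0.137], [0.139, 0.101, 0.137], [0.139, 0.101, 0.137], [0.139, 0.101, 0.137]]' --grip '[0, 0, 0, 0, 0, 0, 0, 0, 0.9, 0.9, 0.9, 0.9, 0.9]' --force 55

```text
clock: 8.8
tool_pos: [0.5942, -0.0043, 0.0471]
eef_rot: [0.996, 0.091, 0.001, 0.0]
contact_force: [-0.3, 0.6, 4.1]
opening: 0.518
finger_force: 55.0
```

Request:
jog_arm --turn '[[0, 0, 0], [0, 0, 0], [0, 0, 0], [0, 0.15, 0], [0, 0.25, 0], [0, 0.25, 0], [0, 0.25, 0], [0, 0.25, 0], [0, 0.25, 0], [0, 0.15, 0], [0, 0.03, 0], [0, 0.03, 0]]' --translation '[[0, 0, -0.03], [0, 0, -0.08], [0, 0, -0.12], [0, 0, -0.12], [0, 0, -0.12], [0, 0, -0.12], [0, 0, -0.12], [0, 0, -0.12], [0, 0, -0.12], [0, 0, -0.12], [0, 0, -0.12], [0, 0, -0.12]]' --grip '[0.9, 0.9, 0.9, 0.9, 0.9, 0.9, 0.9, 0.9, 0.9, 0.9, 0.9, 0.9]'

```text
clock: 10.3
tool_pos: [0.5964, -0.0032, 0.1663]
eef_rot: [0.996, 0.091, 0.017, -0.001]
contact_force: [-0.4, 0.7, -2.9]
opening: 0.517
finger_force: 55.0
```

```bash
cat > m.py <<'E'
from plant import r
import numpy as np
from scipy.spatial.transform import Rotation as R
s=r.get_state()
print(s["clock"],"F",np.round(s["contact_force"],2),"M tool",np.round(R.from_quat(s["eef_rot"]).inv().apply(s["moment"]),3),"pos",np.round(s["tool_pos"],4),"open",s["opening"],s["eef_rot"])
E
python3 m.py
```

```text
10.3 F [-0.36  0.73 -2.89] M tool [ 0.054  0.026 -0.019] pos [ 0.5964 -0.0032  0.1663] open 0.5166548851363285 [ 0.99566368  0.09144189  0.01703291 -0.001447  ]
```

Request:
jog_arm --turn '[[0, -0.15, 0], [0, -0.3, 0], [0, -0.3, 0], [0, -0.3, 0], [0, -0.3, 0], [0, -0.3, 0], [0, -0.18, 0], [0, -0.06, 0], [0, -0.06, 0]]' --translation '[[0, 0, 0], [0, 0, 0], [0, 0, 0], [0, 0, 0], [0, 0, 0], [0, 0, 0], [0, 0, 0], [0, 0, 0], [0, 0, 0]]' --grip '[0.9, 0.9, 0.9, 0.9, 0.9, 0.9, 0.9, 0.9, 0.9]'

```text
clock: 11.42
tool_pos: [0.5911, -0.0053, 0.1671]
eef_rot: [0.996, 0.09, -0.016, 0.002]
contact_force: [1.3, 0.0, -3.1]
opening: 0.519
finger_force: 55.0
```

```bash
python3 m.py
```

```text
11.425 F [ 1.26  0.04 -3.13] M tool [-0.007 -0.038  0.015] pos [ 0.5911 -0.0053  0.1671] open 0.5188316515063557 [ 0.9957884   0.09017232 -0.01649118  0.00156676]
```

```bash
cat > a.py <<'E'
from plant import r,cams
import numpy as np
from scipy.spatial.transform import Rotation as R
M=[]
for i in range(8):
    cams.snapshot("top"); s=r.get_state(); M.append(np.r_[s["contact_force"],R.from_quat(s["eef_rot"]).inv().apply(s["moment"])])
print(s["clock"],np.round(np.mean(M,0),3),np.round(np.std(M,0),3))
E
python3 a.py
```

```text
11.825 [ 2.070e-01 -6.100e-02 -2.314e+00  1.800e-02  8.000e-03  2.000e-03] [0.454 0.401 0.417 0.026 0.029 0.032]
```

Request:
jog_arm --turn '[[0, 0.15, 0], [0, 0.3, 0], [0, 0.3, 0], [0, 0.3, 0], [0, 0.3, 0], [0, 0.3, 0], [0, 0.15, 0], [0, 0.06, 0], [0, 0.06, 0]]' --translation '[[0, 0, 0], [0, 0, 0], [0, 0, 0], [0, 0, 0], [0, 0, 0], [0, 0, 0], [0, 0, 0], [0, 0, 0], [0, 0, 0]]' --grip '[0.9, 0.9, 0.9, 0.9, 0.9, 0.9, 0.9, 0.9, 0.9]'

```text
clock: 12.95
tool_pos: [0.5961, -0.0033, 0.1663]
eef_rot: [0.996, 0.091, 0.017, -0.001]
contact_force: [0.8, 0.1, -2.4]
opening: 0.516
finger_force: 55.0
```

```bash
python3 a.py
```

```text
13.35 [-0.085 -0.074 -2.417  0.014 -0.016  0.011] [0.43  0.531 0.28  0.028 0.035 0.033]
```

Request:
jog_arm --turn '[[0, -0.03, 0], [0, -0.03, 0], [0, -0.03, 0], [0, -0.03, 0], [0, -0.03, 0], [0, -0.03, 0], [0, -0.03, 0], [0, -0.03, 0], [0, -0.03, 0], [0, -0.03, 0], [0, -0.03, 0], [0, -0.03, 0], [0, -0.03, 0], [0, -0.03, 0], [0, -0.03, 0], [0, -0.03, 0], [0, -0.03, 0], [0, -0.03, 0], [0, -0.03, 0], [0, -0.03, 0]]' --translation '[[0, 0, 0.02], [-0.0018, 0, 0.06], [-0.003, 0, 0.1], [-0.0035, 0, 0.114], [-0.0036, 0, 0.12], [-0.0036, 0, 0.12], [-0.0036, 0, 0.12], [-0.0036, 0, 0.12], [-0.0024, 0, 0.08], [-0.0012, 0, 0.04], [-0.0012, -0.05, 0.04], [-0.0012, -0.1, 0.04], [-0.0012, -0.1, 0.04], [-0.0024, -0.1, 0.08], [-0.0033, -0.1, 0.11], [-0.0036, -0.1, 0.12], [-0.0036, -0.1, 0.12], [-0.0036, -0.1, 0.12], [-0.0036, -0.1, 0.12], [-0.0036, -0.1, 0.12]]' --grip '[0.9, 0.9, 0.9, 0.9, 0.9, 0, 0, 0, 0, 0, 0, 0, 0, 0, 0, 0, 0.9, 0.9, 0.9, 0.9]'

```text
clock: 15.85
tool_pos: [0.5761, 0.0942, 0.047]
eef_rot: [0.996, 0.091, 0.001, -0.0]
contact_force: [-0.7, -0.3, 0.1]
opening: 0.568
finger_force: 0.0
```

```bash
python3 - <<'E'
from plant import cams
import cv2
cv2.imwrite("pics/s2.png",cv2.resize(cams.snapshot("scene")[130:290,200:420,::-1],None,fx=3,fy=3))
E
```

```text
(no output)
```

View pics/s2.png

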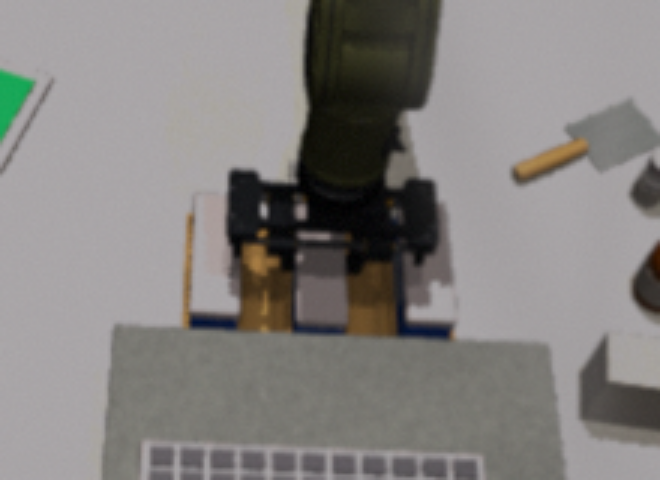

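The right case is back in its pocket (crop left, around (215,260)), and the fingers straddle the middle case. I'll grip, lift and rock it.

Request:
jog_arm --turn '[[0, 0, 0], [0, 0, 0], [0, 0, 0], [0, 0, 0], [0, 0, 0], [0, 0.15, 0], [0, 0.27, 0], [0, 0.27, 0], [0, 0.27, 0], [0, 0.27, 0], [0, 0.27, 0], [0, 0.15, 0], [0, 0.03, 0], [0, 0.03, 0]]' --translation '[[0, 0, 0], [0, 0, 0], [0, 0, -0.03], [0, 0, -0.08], [0, 0, -0.12], [0, 0, -0.12], [0, 0, -0.12], [0, 0, -0.12], [0, 0, -0.12], [0, 0, -0.12], [0, 0, -0.12], [0, 0, -0.12], [0, 0, -0.12], [0, 0, -0.12]]' --grip '[0.9, 0.9, 0.9, 0.9, 0.9, 0.9, 0.9, 0.9, 0.9, 0.9, 0.9, 0.9, 0.9, 0.9]'

```text
clock: 17.65
tool_pos: [0.5785, 0.0947, 0.1663]
eef_rot: [0.996, 0.091, 0.017, -0.002]
contact_force: [0.4, 0.1, -2.2]
opening: 0.515
finger_force: 55.2
```

```bash
python3 a.py
```

```text
18.05 [-0.129  0.052 -2.09   0.028 -0.067  0.011] [0.509 0.692 0.337 0.031 0.016 0.026]
```

Request:
jog_arm --turn '[[0, -0.15, 0], [0, -0.3, 0], [0, -0.3, 0], [0, -0.3, 0], [0, -0.3, 0], [0, -0.3, 0], [0, -0.18, 0], [0, -0.06, 0], [0, -0.06, 0]]' --translation '[[0, 0, 0], [0, 0, 0], [0, 0, 0], [0, 0, 0], [0, 0, 0], [0, 0, 0], [0, 0, 0], [0, 0, 0], [0, 0, 0]]' --grip '[0.9, 0.9, 0.9, 0.9, 0.9, 0.9, 0.9, 0.9, 0.9]'

```text
clock: 19.18
tool_pos: [0.573, 0.0934, 0.167]
eef_rot: [0.996, 0.091, -0.017, 0.002]
contact_force: [-0.1, 0.7, -1.9]
opening: 0.515
finger_force: 55.2
```

```bash
python3 a.py
```

```text
19.575 [ 0.346  0.051 -2.02   0.008  0.031 -0.004] [0.426 0.496 0.371 0.027 0.032 0.025]
```

```bash
sed -i 's/range(8)/range(10)/; $a print(np.round(np.array(M)[:,4],3))' a.py
```

Request:
jog_arm --turn '[[0, 0.15, 0], [0, 0.3, 0], [0, 0.35, 0], [0, 0.35, 0], [0, 0.35, 0], [0, 0.35, 0], [0, 0.25, 0], [0, 0.15, 0], [0, 0.08, 0], [0, 0.08, 0]]' --translation '[[0, 0, 0], [0, 0, 0], [0, 0, 0], [0, 0, 0], [0, 0, 0], [0, 0, 0], [0, 0, 0], [0, 0, 0], [0, 0, 0], [0, 0, 0]]' --grip '[0.9, 0.9, 0.9, 0.9, 0.9, 0.9, 0.9, 0.9, 0.9, 0.9]'

```text
clock: 20.82
tool_pos: [0.5776, 0.0946, 0.1663]
eef_rot: [0.996, 0.091, 0.026, -0.002]
contact_force: [-0.1, -0.2, -1.8]
opening: 0.517
finger_force: 55.2
```

```bash
python3 a.py
```

```text
21.325 [-0.147  0.155 -2.001  0.003 -0.098  0.006] [0.569 0.612 0.417 0.028 0.03  0.032]
[-0.133 -0.111 -0.113 -0.151 -0.099 -0.08  -0.071 -0.044 -0.07  -0.105]
```

Request:
jog_arm --turn '[[0, -0.15, 0], [0, -0.3, 0], [0, -0.35, 0], [0, -0.35, 0], [0, -0.35, 0], [0, -0.35, 0], [0, -0.25, 0], [0, -0.15, 0], [0, -0.1, 0], [0, -0.1, 0]]' --translation '[[0, 0, 0], [0, 0, 0], [0, 0, 0], [0, 0, 0], [0, 0, 0], [0, 0, 0], [0, 0, 0], [0, 0, 0], [0, 0, 0], [0, 0, 0]]' --grip '[0.9, 0.9, 0.9, 0.9, 0.9, 0.9, 0.9, 0.9, 0.9, 0.9]'

```text
clock: 22.58
tool_pos: [0.5745, 0.0938, 0.167]
eef_rot: [0.996, 0.091, -0.025, 0.002]
contact_force: [-0.1, 0.4, -2.3]
opening: 0.517
finger_force: 55.2
```

```bash
python3 a.py
```

```text
23.075 [-0.038  0.155 -2.318  0.028  0.058 -0.006] [0.48  0.483 0.375 0.027 0.025 0.028]
[ 0.058  0.06   0.056  0.094  0.037  0.049  0.065 -0.     0.082  0.079]
```

Request:
jog_arm --turn '[[0, 0.05, 0], [0, 0.05, 0], [0, 0.05, 0], [0, 0.05, 0], [0, 0.05, 0], [0, 0.05, 0], [0, 0.05, 0], [0, 0.05, 0], [0, 0.05, 0], [0, 0.05, 0], [0, 0.05, 0], [0, 0.05, 0], [0, 0.05, 0], [0, 0.05, 0], [0, 0.05, 0], [0, 0.05, 0], [0, 0.05, 0], [0, 0.05, 0], [0, 0.05, 0], [0, 0.05, 0]]' --translation '[[0.001, 0, 0.02], [0.003, 0, 0.06], [0.005, 0, 0.1], [0.0057, 0, 0.114], [0.006, 0, 0.12], [0.006, 0, 0.12], [0.006, 0, 0.12], [0.006, 0, 0.12], [0.004, 0, 0.08], [0.002, 0, 0.04], [0.002, -0.05, 0.04], [0.002, -0.1, 0.04], [0.002, -0.1, 0.04], [0.004, -0.1, 0.08], [0.0055, -0.1, 0.11], [0.006, -0.1, 0.12], [0.006, -0.1, 0.12], [0.006, -0.1, 0.12], [0.006, -0.1, 0.12], [0.006, -0.1, 0.12]]' --grip '[0.9, 0.9, 0.9, 0.9, 0.9, 0, 0, 0, 0, 0, 0, 0, 0, 0, 0, 0, 0.9, 0.9, 0.9, 0.9]'

```text
clock: 25.58
tool_pos: [0.558, 0.1926, 0.0468]
eef_rot: [0.996, 0.091, 0.001, -0.0]
contact_force: [0.5, 0.9, 0.0]
opening: 0.569
finger_force: 0.0
```

Request:
jog_arm --turn '[[0, 0, 0], [0, 0, 0], [0, 0, 0], [0, 0, 0], [0, 0, 0], [0, 0.15, 0], [0, 0.3, 0], [0, 0.3, 0], [0, 0.3, 0], [0, 0.3, 0], [0, 0.2, 0], [0, 0.1, 0], [0, 0.03, 0], [0, 0.03, 0], [0, 0.03, 0]]' --translation '[[0, 0, 0], [0, 0, 0], [0, 0, -0.03], [0, 0, -0.08], [0, 0, -0.12], [0, 0, -0.12], [0, 0, -0.12], [0, 0, -0.12], [0, 0, -0.12], [0, 0, -0.12], [0, 0, -0.12], [0, 0, -0.12], [0, 0, -0.12], [0, 0, -0.12], [0, 0, -0.12]]' --grip '[0.9, 0.9, 0.9, 0.9, 0.9, 0.9, 0.9, 0.9, 0.9, 0.9, 0.9, 0.9, 0.9, 0.9, 0.9]'

```text
clock: 27.45
tool_pos: [0.5575, 0.1923, 0.1658]
eef_rot: [0.996, 0.091, 0.015, -0.001]
contact_force: [0.1, -0.2, -2.8]
opening: 0.519
finger_force: 54.9
```

```bash
python3 a.py
```

```text
27.95 [-0.197 -0.249 -2.443  0.012 -0.051  0.   ] [0.325 0.197 0.275 0.026 0.03  0.035]
[-0.049 -0.07  -0.098 -0.01  -0.005 -0.039 -0.061 -0.042 -0.038 -0.098]
```

Request:
jog_arm --turn '[[0, -0.15, 0], [0, -0.3, 0], [0, -0.33, 0], [0, -0.33, 0], [0, -0.33, 0], [0, -0.23, 0], [0, -0.13, 0], [0, -0.06, 0], [0, -0.06, 0], [0, -0.06, 0]]' --translation '[[0, 0, 0], [0, 0, 0], [0, 0, 0], [0, 0, 0], [0, 0, 0], [0, 0, 0], [0, 0, 0], [0, 0, 0], [0, 0, 0], [0, 0, 0]]' --grip '[0.9, 0.9, 0.9, 0.9, 0.9, 0.9, 0.9, 0.9, 0.9, 0.9]'

```text
clock: 29.2
tool_pos: [0.5579, 0.1927, 0.1664]
eef_rot: [0.996, 0.091, -0.015, 0.001]
contact_force: [-0.2, -0.1, -2.7]
opening: 0.52
finger_force: 54.9
```

```bash
python3 a.py
```

```text
29.7 [ 1.600e-01 -5.500e-02 -2.368e+00  9.000e-03  5.200e-02  2.000e-03] [0.571 0.381 0.561 0.025 0.037 0.02 ]
[ 0.078  0.114 -0.006  0.028  0.053 -0.003  0.081  0.037  0.067  0.075]
```

Request:
jog_arm --turn '[[0, 0.03, 0], [0, 0.03, 0], [0, 0.03, 0], [0, 0.03, 0], [0, 0.03, 0], [0, 0.03, 0], [0, 0.03, 0], [0, 0.03, 0], [0, 0.03, 0], [0, 0.03, 0], [0, 0.03, 0], [0, 0.03, 0], [0, 0.03, 0], [0, 0.03, 0], [0, 0.03, 0], [0, 0.03, 0]]' --translation '[[0.0006, 0, 0.02], [0.0018, 0, 0.06], [0.003, 0, 0.1], [0.0034, 0, 0.114], [0.0036, 0, 0.12], [0.0036, 0, 0.12], [0.0036, 0, 0.12], [0.0036, 0, 0.12], [0.0024, 0, 0.08], [0.0012, 0, 0.04], [0.0012, 0.05, 0.04], [0.0012, 0.1, 0.04], [0.0012, 0.15, 0.04], [0.0012, 0.2, 0.04], [0.0012, 0.2, 0.04], [0.0012, 0.2, 0.04]]' --grip '[0.9, 0.9, 0.9, 0.9, 0.9, 0, 0, 0, 0, 0, 0, 0, 0, 0, 0, 0]'

```text
clock: 31.7
tool_pos: [0.5934, -0.0033, 0.1259]
eef_rot: [0.996, 0.091, -0.0, -0.001]
contact_force: [-0.1, -0.3, -0.0]
opening: 0.997
finger_force: 0.0
```

Request:
jog_arm --turn '[[0, 0, 0], [0, 0, 0], [0, 0, 0], [0, 0, 0], [0, 0, 0], [0, 0, 0], [0, 0, 0], [0, 0, 0], [0, 0, 0], [0, 0, 0], [0, 0, 0], [0, 0.15, 0], [0, 0.3, 0], [0, 0.3, 0], [0, 0.3, 0], [0, 0.3, 0], [0, 0.2, 0], [0, 0.1, 0], [0, 0.03, 0], [0, 0.03, 0]]' --translation '[[0, 0, 0.04], [0, 0, 0.07], [0, 0, 0.08], [0, 0, 0.08], [0, 0, 0.08], [0, 0, 0.08], [0, 0, 0.08], [0, 0, 0.08], [0, 0, 0.05], [0, 0, 0], [0, 0, -0.04], [0, 0, -0.04], [0, 0, -0.04], [0, 0, -0.04], [0, 0, -0.04], [0, 0, -0.04], [0, 0, -0.04], [0, 0, -0.04], [0, 0, -0.04], [0, 0, -0.04]]' --grip '[0, 0, 0, 0.9, 0.9, 0.9, 0.9, 0.9, 0.9, 0.9, 0.9, 0.9, 0.9, 0.9, 0.9, 0.9, 0.9, 0.9, 0.9, 0.9]'

```text
clock: 34.2
tool_pos: [0.5963, -0.0032, 0.1661]
eef_rot: [0.996, 0.091, 0.016, -0.001]
contact_force: [-0.5, -0.2, -2.4]
opening: 0.517
finger_force: 55.1
```

```bash
python3 a.py
```

```text
34.7 [-0.111  0.007 -2.334  0.019 -0.009  0.021] [0.426 0.479 0.379 0.027 0.041 0.024]
[-0.041 -0.044 -0.037  0.021  0.036  0.04  -0.089  0.016 -0.019  0.021]
```

Request:
jog_arm --turn '[[0, -0.15, 0], [0, -0.3, 0], [0, -0.36, 0], [0, -0.36, 0], [0, -0.36, 0], [0, -0.23, 0], [0, -0.13, 0], [0, -0.06, 0], [0, -0.06, 0], [0, -0.06, 0]]' --translation '[[0, 0, 0], [0, 0, 0], [0, 0, 0], [0, 0, 0], [0, 0, 0], [0, 0, 0], [0, 0, 0], [0, 0, 0], [0, 0, 0], [0, 0, 0]]' --grip '[0.9, 0.9, 0.9, 0.9, 0.9, 0.9, 0.9, 0.9, 0.9, 0.9]'

```text
clock: 35.95
tool_pos: [0.5939, -0.0042, 0.1665]
eef_rot: [0.996, 0.091, -0.015, 0.001]
contact_force: [0.0, -0.4, -2.7]
opening: 0.52
finger_force: 55.1
```

```bash
python3 a.py
```

```text
36.45 [ 1.000e-03  1.510e-01 -2.383e+00  2.100e-02 -3.000e-02  2.000e-03] [0.294 0.418 0.61  0.019 0.027 0.024]
[-0.014 -0.019 -0.029  0.025 -0.076 -0.054 -0.058 -0.018 -0.029 -0.023]
```

Right case: the balance shift differs from the other two by about 0.12 N m, so it holds the ball. I'm carrying it to the plate.

Request:
jog_arm --turn '[[0, 0.03, 0], [0, 0.03, 0], [0, 0.03, 0], [0, 0.03, 0], [0, 0.03, 0], [0, 0.03, 0], [0, 0.03, 0], [0, 0.03, 0], [0, 0.03, 0], [0, 0.03, 0], [0, 0.03, 0], [0, 0.03, 0], [0, 0.03, 0], [0, 0.03, 0]]' --translation '[[-0.03, 0, 0], [-0.07, 0.003, 0.002], [-0.11, 0.008, 0.003], [-0.15, 0.015, 0.004], [-0.16, 0.05, 0.005], [-0.168, 0.09, 0.005], [-0.175, 0.13, 0.005], [-0.183, 0.17, 0.006], [-0.19, 0.21, 0.006], [-0.196, 0.245, 0.006], [-0.2, 0.265, 0.006], [-0.201, 0.274, 0.006], [-0.201, 0.274, 0.006], [-0.201, 0.274, 0.006]]' --grip '[0.9, 0.9, 0.9, 0.9, 0.9, 0.9, 0.9, 0.9, 0.9, 0.9, 0.9, 0.9, 0.9, 0.9]'

```text
clock: 38.2
tool_pos: [0.4458, -0.3083, 0.1661]
eef_rot: [0.996, 0.092, -0.0, -0.001]
contact_force: [-0.6, -0.1, -1.6]
opening: 0.515
finger_force: 55.1
```

```bash
python3 m.py; python3 - <<'E'
from plant import r,cams,models
import cv2,numpy as np
for c in ("scene","top"):
    im=cams.snapshot(c); cv2.imwrite(f"pics/{c}3.png",im[:,:,::-1])
    for n in ["rack_knob","pocket_left","pocket_middle","pocket_right"]:
        print(n,[(np.round(d["position"],3).tolist(),round(d["p"],2)) for d in models.place_of(c,n)[:2]])
E
```

```text
38.2 F [-0.55 -0.1  -1.61] M tool [-0.035 -0.047 -0.036] pos [ 0.4458 -0.3083  0.1661] open 0.5153064369140049 [ 9.95762992e-01  9.19546544e-02 -8.96636230e-05 -6.30600778e-04]
rack_knob [([0.456, 0.073, 0.072], 0.6)]
pocket_left [([0.564, 0.194, 0.01], 0.79)]
pocket_middle [([0.583, 0.094, 0.011], 0.95)]
pocket_right [([0.6, -0.003, 0.009], 0.84), ([0.499, 0.43, 0.002], 0.43)]
rack_knob [([0.456, 0.073, 0.075], 0.74)]
pocket_left [([0.566, 0.193, 0.011], 0.93)]
pocket_middle [([0.584, 0.097, 0.008], 0.8), ([0.384, 0.418, 0.002], 0.68)]
pocket_right [([0.599, -0.0, 0.012], 0.67), ([0.582, 0.098, 0.009], 0.33)]
```

View pics/scene3.png

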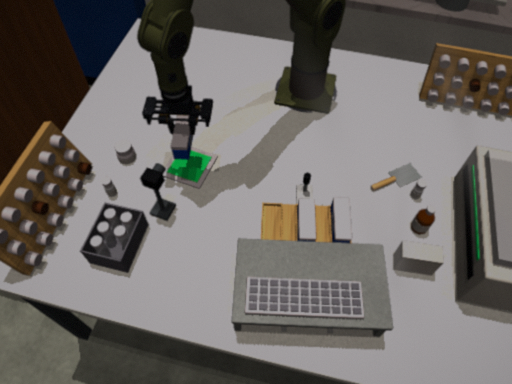

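View pics/top3.png

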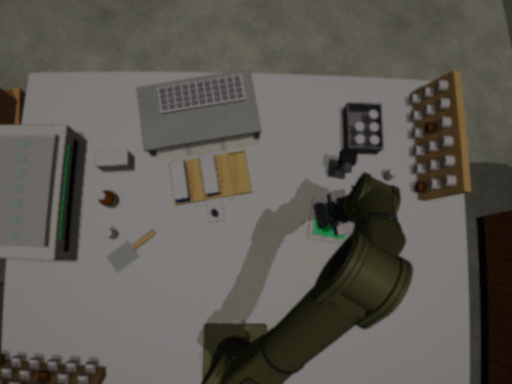

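```bash
python3 -c "
import cv2,numpy as np
a=cv2.resize(cv2.imread('pics/scene3.png')[165:255,245:375],None,fx=6,fy=6,interpolation=2)[:540,:780]
cv2.imwrite('pics/c3.png',a)"
```

```text
(no output)
```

View pics/c3.png

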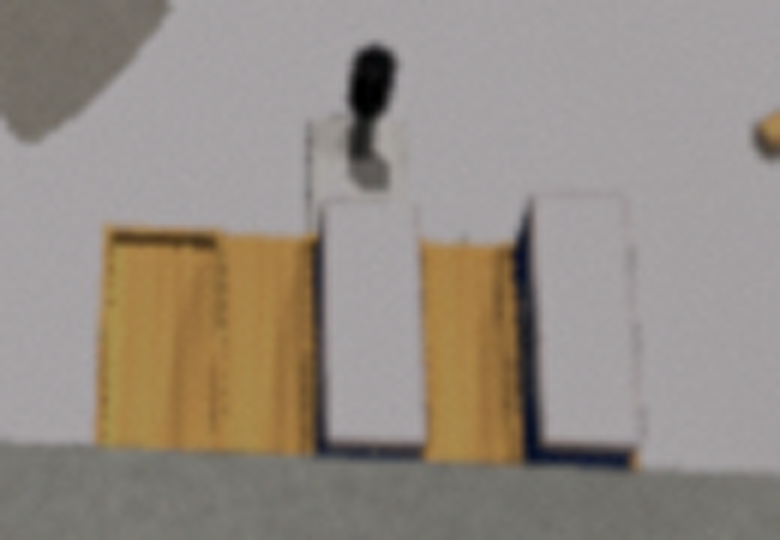

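```bash
python3 - <<'E'
from plant import cams
import numpy as np,cv2
from scipy.spatial.transform import Rotation as R
p=cams.camera_params("scene")
K=np.array([[p["fx"],0,p["cx"]],[0,p["fy"],p["cy"]],[0,0,1]])
Rm=R.from_quat(p["orientation"]); eye=np.array(p["eye"])
c={"mid":[(322,200),(415,198),(323,445),(423,445)],"left":[(530,193),(627,193),(540,445),(636,445)]}
for n,v in c.items():
    px=np.array([(245+a/6-.4,165+b/6-.4) for a,b in v])
    u=cv2.undistortPoints(px.reshape(-1,1,2),K,np.array([p["k1"],0,0,0,0.]))[:,0]
    d=Rm.apply(np.c_[u[:,0],-u[:,1],-np.ones(4)])
    for z in (.07,.08):
        w=eye+d*((z-eye[2])/d[:,2])[:,None]
        print(n,z,np.round(w[:,:2],4).tolist(),"c",np.round(w.mean(0),4),"len",np.linalg.norm(w[2]-w[0]),"wid",np.linalg.norm(w[1]-w[0]))
E
```

```text
mid 0.07 [[0.5278, 0.0606], [0.5158, 0.1045], [0.6579, 0.085], [0.647, 0.1295]] c [0.5871 0.0949 0.07  ] len 0.13235887036751254 wid 0.04548063693054885
mid 0.08 [[0.5342, 0.0608], [0.5223, 0.1043], [0.663, 0.0849], [0.6523, 0.1291]] c [0.593  0.0948 0.08  ] len 0.13106641960120574 wid 0.045036530057395614
left 0.07 [[0.4995, 0.1588], [0.4881, 0.2051], [0.6343, 0.1819], [0.6239, 0.225]] c [0.5614 0.1927 0.07  ] len 0.13682738233288214 wid 0.04773034859849857
left 0.08 [[0.5061, 0.158], [0.4948, 0.2039], [0.6397, 0.1809], [0.6294, 0.2236]] c [0.5675 0.1916 0.08  ] len 0.13549129768168464 wid 0.04726427386205713
```

```bash
python3 -c "
import cv2,numpy as np
a=cv2.resize(cv2.imread('pics/top3.png')[145:225,160:265],None,fx=7,fy=7,interpolation=2)
a=cv2.convertScaleAbs(a,alpha=1.6)
cv2.imwrite('pics/t3.png',a)"
```

```text
(no output)
```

View pics/t3.png

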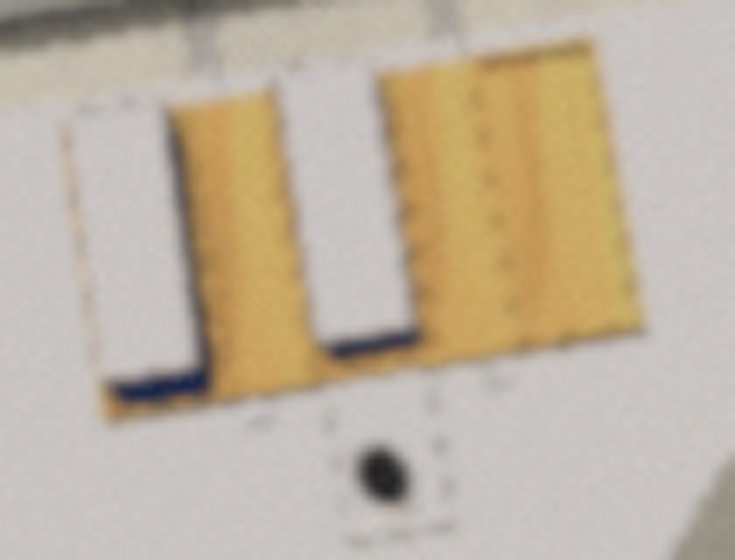

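```bash
python3 - <<'E'
from plant import cams
import numpy as np,cv2
from scipy.spatial.transform import Rotation as R
def ray(cam,px):
    p=cams.camera_params(cam)
    K=np.array([[p["fx"],0,p["cx"]],[0,p["fy"],p["cy"]],[0,0,1]])
    u=cv2.undistortPoints(np.float64(px).reshape(-1,1,2),K,np.array([p["k1"],0,0,0,0.]))[:,0]
    d=R.from_quat(p["orientation"]).apply(np.c_[u[:,0],-u[:,1],-np.ones(len(u))])
    return np.array(p["eye"]),d/np.linalg.norm(d,axis=1)[:,None]
S={"mid":[(322,200),(415,198),(323,445),(423,445)],"left":[(530,193),(627,193),(540,445),(636,445)]}
T={"mid":[(415,330),(322,342),(378,72),(277,85)],"left":[(205,372),(115,383),(165,105),(75,110)]}
for n in S:
    e1,d1=ray("scene",[(245+a/6-.4,165+b/6-.4) for a,b in S[n]])
    e2,d2=ray("top",[(160+a/7-.4,145+b/7-.4) for a,b in T[n]])
    P=[]
    for a,b in zip(d1,d2):
        t=np.linalg.lstsq(np.c_[a,-b],e2-e1,rcond=None)[0]; P.append((e1+a*t[0]+e2+b*t[1])/2)
    P=np.array(P); print(n,np.round(P,3).tolist(),np.round(P.mean(0),4))
e,d=ray("top",[(160+a/7-.4,145+b/7-.4) for a,b in [(105,420),(640,330),(597,40)]])
print("rack corners z.02",np.round(e+d*((.02-e[2])/d[:,2])[:,None],4).tolist())
E
```

```text
mid [[0.525, 0.06, 0.065], [0.517, 0.103, 0.071], [0.65, 0.084, 0.054], [0.641, 0.13, 0.059]] [0.5831 0.0943 0.0621]
left [[0.502, 0.157, 0.073], [0.495, 0.2, 0.079], [0.63, 0.182, 0.061], [0.624, 0.223, 0.07]] [0.5626 0.1905 0.0707]
rack corners z.02 [[0.4857, 0.2094, 0.02], [0.5344, -0.0438, 0.02], [0.6768, -0.0202, 0.02]]
```

```bash
python3 - <<'E'
from plant import r,cams
import cv2,numpy as np
a=np.mean([cams.snapshot("scene").astype(float) for _ in range(6)],0).astype(np.uint8)[:,:,::-1]
b=cv2.imread("pics/scene1.png")
f=lambda i:cv2.convertScaleAbs(cv2.resize(i[185:250,287:362],None,fx=5.3,fy=9,interpolation=2),alpha=1.7,beta=-60)
cv2.imwrite("pics/cmp.png",np.hstack([f(b),f(a)])); print(f(a).shape,r.get_state()["clock"])
E
```

```text
(585, 398, 3) 39.0
```

View pics/cmp.png

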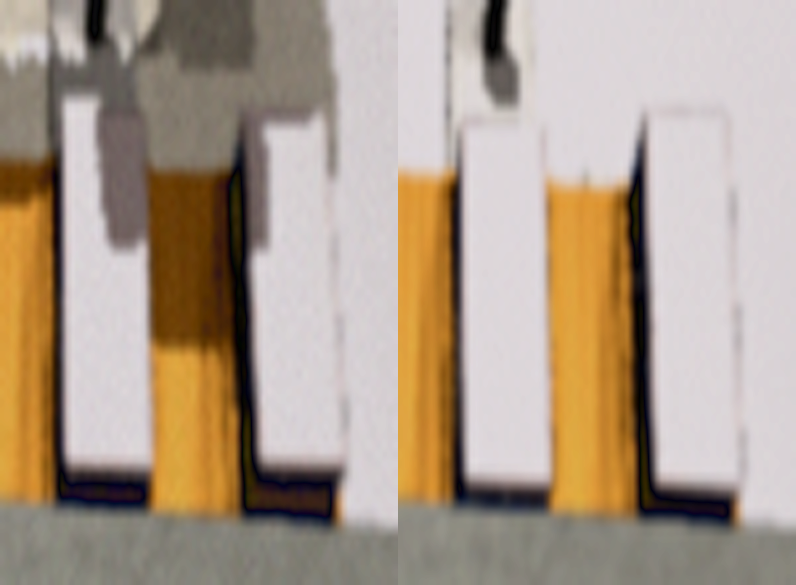

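The left case's front end appears to sit on the pocket wall: its front stays at row 110 while its back end moved with the rack. I have time, so I'll park the held case in the right pocket and reseat the left one.

Request:
jog_arm --turn '[[0, 0, 0], [0, 0, 0], [0, 0, 0], [0, 0, 0], [0, 0, 0], [0, 0, 0], [0, 0, 0], [0, 0, 0], [0, 0, 0], [0, 0, 0], [0, 0, 0], [0, 0, 0], [0, 0, 0], [0, 0, 0], [0, 0, 0], [0, 0, 0], [0, 0, 0]]' --translation '[[0.005, -0.03, 0], [0.01, -0.07, 0], [0.018, -0.12, 0], [0.026, -0.17, 0], [0.034, -0.22, 0], [0.05, -0.262, 0], [0.1, -0.27, 0], [0.15, -0.272, 0], [0.185, -0.272, 0], [0.207, -0.272, 0], [0.207, -0.272, 0], [0.207, -0.272, 0.03], [0.207, -0.272, 0.07], [0.207, -0.272, 0.1], [0.207, -0.272, 0.112], [0.207, -0.272, 0.119], [0.207, -0.272, 0.119]]' --grip '[0.9, 0.9, 0.9, 0.9, 0.9, 0.9, 0.9, 0.9, 0.9, 0.9, 0.9, 0.9, 0.9, 0.9, 0.9, 0.9, 0.9]'

```text
clock: 41.12
tool_pos: [0.6, -0.0053, 0.0477]
eef_rot: [0.996, 0.091, 0.0, 0.0]
contact_force: [-0.1, -0.8, -3.3]
opening: 0.516
finger_force: 55.1
```

Request:
jog_arm --turn '[[0, 0, 0], [0, 0, 0], [0, 0, 0], [0, 0, 0], [0, 0, 0], [0, 0, 0], [0, 0, 0], [0, 0, 0], [0, 0, 0], [0, 0, 0], [0, 0, 0], [0, 0, 0], [0, 0, 0], [0, 0, 0]]' --translation '[[0, 0, 0], [0, 0, 0], [0, 0, 0], [0, 0, -0.04], [0, 0, -0.08], [0, -0.05, -0.08], [0, -0.1, -0.08], [0, -0.15, -0.08], [0, -0.2, -0.08], [0, -0.2, -0.08], [0, -0.2, -0.08], [0, -0.2, -0.04], [0, -0.2, -0.01], [0, -0.2, 0]]' --grip '[0, 0, 0, 0, 0, 0, 0, 0, 0, 0, 0, 0, 0, 0]'

```text
clock: 42.88
tool_pos: [0.5633, 0.1888, 0.0457]
eef_rot: [0.996, 0.089, -0.001, 0.001]
contact_force: [-0.5, -0.3, -0.0]
opening: 0.996
finger_force: 0.0
```

```bash
python3 - <<'E'
from plant import r,cams,models
import cv2,numpy as np
for c in ("scene","top"):
    im=cams.snapshot(c)[:,:,::-1]
    for n in ["rack_knob","pocket_left","pocket_right"]:
        print(n,[(np.round(d["position"],3).tolist(),round(d["p"],2)) for d in models.place_of(c,n)[:1]])
    if c=="scene": cv2.imwrite("pics/s4.png",cv2.resize(im[165:255,245:375],None,fx=6,fy=6,interpolation=2))
E
```

```text
rack_knob [([0.454, 0.073, 0.073], 0.64)]
pocket_left [([0.678, 0.115, 0.115], 0.68)]
pocket_right [([0.599, -0.003, 0.008], 0.69)]
rack_knob [([0.455, 0.073, 0.078], 0.94)]
pocket_left [([0.564, 0.193, 0.013], 0.71)]
pocket_right []
```

View pics/s4.png

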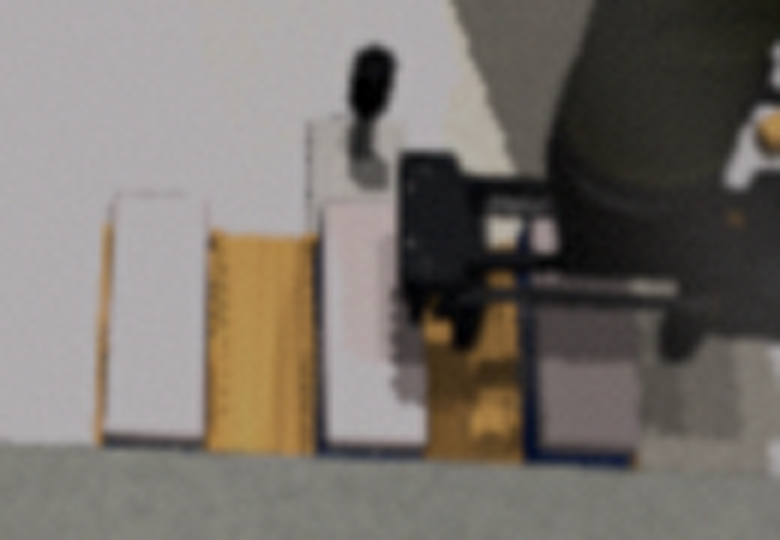

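Request:
jog_arm --turn '[[0, 0, 0], [0, 0, 0], [0, 0, 0], [0, 0, 0], [0, 0, 0], [0, 0, 0], [0, 0, 0], [0, 0, 0], [0, 0, 0]]' --translation '[[0, 0, 0], [0, 0, 0], [0, 0, 0], [0, 0, 0], [0, 0, 0], [0, 0, 0], [0, 0, -0.02], [0, 0, -0.03], [0, 0, -0.03]]' --grip '[0.9, 0.9, 0.9, 0.9, 0.9, 0.9, 0.9, 0.9, 0.9]'

```text
clock: 44.4
tool_pos: [0.5646, 0.1916, 0.0785]
eef_rot: [0.996, 0.091, 0.001, -0.0]
contact_force: [0.7, -0.4, -2.5]
opening: 0.518
finger_force: 55.0
```

Request:
jog_arm --turn '[[0, 0, 0], [0, 0, 0], [0, 0, 0], [0, 0, 0], [0, 0, 0], [0, 0, 0]]' --translation '[[0.004, -0.002, 0], [0.004, -0.002, 0.01], [0.004, -0.002, 0.02], [0.004, -0.002, 0.028], [0.004, -0.002, 0.034], [0.004, -0.002, 0.034]]' --grip '[0.9, 0.9, 0.9, 0.9, 0.9, 0.9]' --force 20

```text
clock: 45.15
tool_pos: [0.5674, 0.1942, 0.0427]
eef_rot: [0.996, 0.091, 0.0, 0.0]
contact_force: [-0.1, -0.1, -2.1]
opening: 0.521
finger_force: 20.0
```

```bash
python3 a.py
```

```text
45.65 [ 0.08   0.421 -2.46   0.009 -0.009  0.01 ] [0.582 0.317 0.647 0.031 0.036 0.033]
[-0.009  0.032  0.005 -0.02  -0.024 -0.016  0.016  0.033 -0.101 -0.012]
```

Request:
jog_arm --turn '[[0, 0, 0], [0, 0, 0], [0, 0, 0], [0, 0, 0], [0, 0, 0], [0, 0, 0], [0, 0, 0], [0, 0, 0], [0, 0, 0], [0, 0, 0], [0, 0, 0], [0, 0, 0], [0, 0, 0], [0, 0, 0], [0, 0, 0], [0, 0, 0]]' --translation '[[0, 0, 0.001], [0, 0, 0.001], [0, 0, 0.001], [0, 0, 0.001], [0, 0, -0.04], [0, 0, -0.085], [0, 0, -0.085], [0, 0, -0.085], [0, 0, -0.085], [0, 0, -0.085], [0, 0, -0.065], [0, 0, -0.059], [0, 0, -0.055], [0, 0, -0.052], [0, 0, -0.05], [0, 0, -0.05]]' --grip '[0, 0, 0, 0, 0, 0, 0.9, 0.9, 0.9, 0.9, 0.9, 0.9, 0.9, 0.9, 0.9, 0.9]'

```text
clock: 47.65
tool_pos: [0.5674, 0.1943, 0.0932]
eef_rot: [0.996, 0.091, 0.0, 0.0]
contact_force: [0.4, 0.2, -0.6]
opening: 0.099
finger_force: 0.0
```

```bash
python3 m.py
```

```text
47.65 F [ 0.39  0.17 -0.58] M tool [-0.054  0.008 -0.03 ] pos [0.5674 0.1943 0.0932] open 0.09863573802789613 [9.95871241e-01 9.07769394e-02 1.35385244e-04 7.02740819e-06]
```

Request:
jog_arm --turn '[[0, 0, 0], [0, 0, 0], [0, 0, 0], [0, 0, 0], [0, 0, 0], [0, 0, 0], [0, 0, 0], [0, 0, 0], [0, 0, 0], [0, 0, 0], [0, 0, 0], [0, 0, 0], [0, 0, 0], [0, 0, 0], [0, 0, 0], [0, 0, 0]]' --translation '[[0, 0, -0.035], [-0.001, 0.05, -0.035], [-0.002, 0.1, -0.035], [-0.003, 0.15, -0.035], [-0.0045, 0.202, -0.035], [-0.0045, 0.202, -0.035], [-0.0045, 0.202, -0.035], [-0.0045, 0.202, 0.01], [-0.0045, 0.202, 0.038], [-0.0045, 0.202, 0.046], [-0.0045, 0.202, 0.046], [-0.0045, 0.202, 0.046], [-0.0045, 0.202, 0.046], [-0.0045, 0.202, 0.046], [-0.0045, 0.202, 0.046], [-0.0045, 0.202, 0.046]]' --grip '[0, 0, 0, 0, 0, 0, 0, 0, 0, 0, 0.9, 0.9, 0.9, 0.9, 0.9, 0.9]' --force 55

```text
clock: 49.65
tool_pos: [0.5997, -0.0053, 0.0476]
eef_rot: [0.996, 0.091, 0.0, 0.0]
contact_force: [-0.9, -0.4, 4.6]
opening: 0.52
finger_force: 55.0
```

Request:
jog_arm --turn '[[0, 0, 0], [0, 0, 0], [0, 0, 0], [0, 0.17, 0], [0, 0.25, 0], [0, 0.25, 0], [0, 0.25, 0], [0, 0.08, 0], [0, -0.1, 0], [0, -0.25, 0], [0, -0.25, 0], [0, -0.25, 0], [0, -0.1, 0], [0, 0, 0]]' --translation '[[0, 0, -0.03], [0, 0, -0.08], [0, 0, -0.12], [0, 0, -0.12], [0, 0, -0.12], [0, 0, -0.12], [0, 0, -0.12], [0, 0, -0.12], [0, 0, -0.12], [0, 0, -0.12], [0, 0, -0.12], [0, 0, -0.12], [0, 0, -0.12], [0, 0, -0.12]]' --grip '[0.9, 0.9, 0.9, 0.9, 0.9, 0.9, 0.9, 0.9, 0.9, 0.9, 0.9, 0.9, 0.9, 0.9]'

```text
clock: 51.4
tool_pos: [0.5979, -0.0062, 0.1681]
eef_rot: [0.996, 0.09, 0.002, 0.0]
contact_force: [0.3, -0.2, -2.8]
opening: 0.52
finger_force: 55.0
```

Request:
jog_arm --turn '[[0, 0, 0], [0, 0, 0], [0, 0, 0], [0, 0, 0], [0, 0, 0], [0, 0, 0], [0, 0, 0], [0, 0, 0], [0, 0, 0], [0, 0, 0], [0, 0, 0], [0, 0, 0], [0, 0, 0], [0, 0, 0], [0, 0, 0]]' --translation '[[-0.03, 0, 0], [-0.07, 0.003, 0], [-0.11, 0.008, 0], [-0.155, 0.015, 0], [-0.165, 0.05, 0], [-0.173, 0.09, 0], [-0.18, 0.13, 0], [-0.188, 0.17, 0], [-0.195, 0.21, 0], [-0.202, 0.245, 0], [-0.206, 0.265, 0], [-0.207, 0.272, 0], [-0.207, 0.272, 0], [-0.207, 0.272, 0], [-0.207, 0.272, 0]]' --grip '[0.9, 0.9, 0.9, 0.9, 0.9, 0.9, 0.9, 0.9, 0.9, 0.9, 0.9, 0.9, 0.9, 0.9, 0.9]'

```text
clock: 53.28
tool_pos: [0.4453, -0.3089, 0.1671]
eef_rot: [0.996, 0.092, -0.0, -0.0]
contact_force: [-0.0, -0.0, -2.6]
opening: 0.517
finger_force: 55.0
```

```bash
python3 a.py; python3 - <<'E'
from plant import r,cams,models
import numpy as np
for c in ("scene","top"):
    cams.snapshot(c)
    for n in ["rack_knob","pocket_left","pocket_middle","pocket_right","amber","spatula","carton"]:
        print(n,[(np.round(d["position"],3).tolist(),round(d["p"],2)) for d in models.place_of(c,n)[:1]])
E
```

```text
53.775 [ 0.055 -0.065 -2.525  0.018 -0.016 -0.013] [0.374 0.418 0.739 0.02  0.027 0.018]
[-0.    -0.031  0.009 -0.029 -0.051  0.007 -0.059 -0.011 -0.027  0.033]
rack_knob [([0.457, 0.074, 0.073], 0.59)]
pocket_left [([0.568, 0.194, 0.008], 0.79)]
pocket_middle [([0.59, 0.094, 0.008], 0.8)]
pocket_right [([0.604, -0.005, 0.006], 0.81)]
amber [([0.497, 0.43, 0.003], 0.86)]
spatula [([0.339, 0.345, 0.004], 0.86)]
carton [([0.624, 0.412, -0.001], 0.63)]
rack_knob [([0.458, 0.075, 0.077], 0.88)]
pocket_left [([0.569, 0.192, 0.009], 0.58)]
pocket_middle [([0.587, 0.095, 0.009], 0.84)]
pocket_right [([0.601, 0.004, 0.013], 0.58)]
amber [([0.502, 0.432, 0.002], 0.57)]
spatula [([0.343, 0.348, -0.002], 0.9)]
carton [([0.626, 0.415, -0.002], 0.84)]
```

```bash
python3 -c "
from plant import r
print(r.finish_job())"
```

```text
the job is handed in; nothing more can be done
None
```

I handed the job in at about 54 s, holding the rattling case (the right one) over the green plate at lens height, with the two silent cases back in their pockets; no verdict was returned, and the rack had slipped in about 10 mm to roughly 0.13 m (0.12 m needed).

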